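Post two borrowed tools through the returns box

TASK

The stapler and the box cutter lying in the sloped desk organiser are on loan and have to go back through the returns box, the grey steel drop box with the hinged metal chute flap. Push the half-open flap down until it lies level, lay the stapler and the box cutter on it and let go of them; then push the flap up by its front edge until it is fully shut, so that both slide down inside the box. Leave everything else on the desk where it is.

Things in the scene. Friction and masses are not known exactly. Their poses are not given: they have to be found in the camera images.
- returns_box: Grey sheet-steel drop box, fixed, 214 mm wide (y), 145 deep (x = 0 to 145), 311 high, right of the organiser. Origin on the desk under the flap hinge, mid-width, in the plane of the front face; x points into the box, y to the robot's left, z up. Front open above the hinge for 195 mm; roof's front edge at x = -4. Inner floor 10 mm up, walls 4 mm thick.
- chute_flap (a joint): Flap angle, rad: 0 = level in front of the box, on its stop (fully open); grows as the front edge rises; 1.45 = shut (hard stop, almost upright). Starts part-open, 0.35 to 0.8. Weighs 0.36 kg; stiff hinge (friction 0.35 N m): the flap stays at any angle it is left at.
- flap_edge (a point): Mid-point of the rolled rim (10 mm thick) on the flap's low front lip: 180 mm from the hinge, 13 mm above the floor plate's upper face. Moves with the flap; x along the floor towards the hinge, y along the lip, z out of the tray. The lip below the rim is 4 mm thick.
- flap_hinge (a point): Middle of the hinge line (along y), 105 mm above the desk; fixed, box axes. The flap is a shallow aluminium tray: floor plate 180 mm long, 196 wide, 5 thick, its top face through the hinge line, free space below; 188 mm clear between 3 mm side cheeks 12 (front) to 58 mm (back) high; at the hinge end it is open to the box. Both tools fit side by side across it.
- organiser: Grey plastic sloped organiser, fixed, 232 mm wide (y), origin on the desk. Plate 176 mm long rises along +x (away from robot) at 0.436 rad (25 deg); middle of its top face at x = -30, z = 50 mm. Three bays 73 mm wide at y = -76, 0, 76, between ribs 9 mm high; 16 mm lip at the low end. Stapler, box cutter and a marker lie in them, in any order.
- stapler_centre (a point): Centre of the red and black stapler, half-way up: 150 mm long (x), 34 wide (y), 42 high (z), 0.14 to 0.22 kg. Base 7 mm thick, 34 wide; arm from 24 to 42 mm above the underside, 24 mm wide (grip there). Lies on its base lengthwise up the slope, +x uphill, so its z leans 25 deg.
- cutter_centre (a point): Centre of the blue box cutter, 8 mm above its underside: 148 mm long (y), 22 wide (x), 16 thick (z) with a thumb slide up to 23; about 0.05 kg, blade shut and fixed. Lies lengthwise up the slope, so its z leans 25 deg.
- pole_foot (a point): Foot, on the desk, of the black upright monitor pole right of the work, 36 mm across and 520 mm high. From 0.27 to 0.32 m up an arm runs from it away to the right, to a screen (0.1 to 0.47 m up) that stands just right of and behind the returns box. Two more screens stand left of and behind the organiser, 0.13 to 0.49 m up. Keep the arm clear of them.
- marker: Marker pen, white with a blue cap, 135 mm long (its y), 17 mm thick, lying in the third bay. Origin under its middle. Bystander.
- mug: White mug, 92 mm across, 95 mm high, with a handle; stands in front of the organiser. Origin on its underside. Bystander.
- glue_stick: Glue stick standing upright, 28 mm across, 94 mm high, in front of the organiser. Origin under it. Bystander.
Not all that is in view belongs to the job. What is shaped like the part that bears cutter_centre but red is not meant.

How it is judged:
By the outcome, as a careful person would: the job done as asked, in the order asked, and still so for the second after the job is handed in, with the robot touching nothing.
It also fails if it takes over 72 s, if anything falls off the work surface, if the arm or the gripper's body presses on something with over 40 N, if the wrist force passes 120 N, or if a joint passes its speed limit or range.

ROBOT

A 6-joint arm with a two-finger parallel gripper is mounted at the origin on the work surface; the furniture and walls round the work are solid. World frame = base frame: x ahead of the robot, y to its left, z up, the work surface at z = 0. Lengths are in m, angles in rad, forces in N, time in s.
With the tool pointing down it reaches from about 0.275 to 0.825 m from the base axis. Payload 5.2 kg.
Tool frame: the origin (TCP) lies on the front face of the gripper's body, between the roots of the fingers; the fingertips stand 84 mm ahead of it and the grasp point (between the pads) lies 65 mm ahead of it; z points along the fingers, y is the line along which they close (so a half turn about z gives the same grasp; the last joint's range is limited). The gripper opens to 93 mm and grips with 3 to 60 N. Pads are 15 mm wide; open, the fingers measure 128 mm over their backs; the gripper's body (75 mm by 188 mm) begins 65 mm behind the grasp point.
Start: joints at [-1.365, 0.259, 1.535, -0, 1.348, -0.203], TCP at [0.219, -0.505, 0.303] pointing down, gripper open.
Joint ranges: [-3.14, 3.14], [-0.91, 2.08], [0.19, 2.58], [-1.22, 4.36], [0.22, 2.71], [-3.12, 3.12]. Speed limits (rad/s): [2.57, 2.57, 3.14, 3.14, 3.14, 3.14].

INTERFACE

Orientations are given as a 3x3 rotation matrix whose columns are the frame's x, y, z axes.
In Python, from bench import arm gives the robot as it stands.
- The arm moves only by the shell command python3 -m creep 'ROWS' [FORCE]. ROWS is JSON, one flat list of numbers, 7 for each row, row after row: the shift along the tool's x, y, z in m, then the turn, a rotation vector about the tool's x, y, z in rad, then the closure, from 0 (fully open) to 1 (shut). In form: [x, y, z, rx, ry, rz, jaw, x, y, z, rx, ry, rz, jaw, ...]. A call has 1 to 8 rows; each row is the pose to reach, as a shift and turn from the pose commanded when the call began, along the tool's axes at that moment; what a row does not reach only later rows make up. A row lasts 1/10 s, in which the tool goes at most 50 mm and 8.59 degrees, less where a joint would pass 70% of its speed; a pose out of reach is approached as far as the arm can. A call with a gripper value outside its range is refused whole. The fingers move at their own pace and stop on an object; FORCE is the grip in N (left out, the last holds). Time passes only in rows, so rows that repeat a pose let the fingers close. It gives the time, the measured TCP pose, the force, the opening and the grip force at its end, in the units of the state.
- arm.get_state(): the state, without advancing time (a new reading comes with each control period).
- arm.camera(name): name is "scene" or "top" or "wrist"; returns a dict with "color" (400x640x3 uint8, red, green, blue), "fovy" (degrees; the focal length in pixels is half the picture's height over the tangent of half this angle, whatever the lens; pixels are square), "cx", "cy" (the principal point, pixels), "T" (4x4, takes a point from camera to world coordinates); the wrist camera has in their place "T_tool_cam" (4x4, takes a point from camera to tool coordinates, whose origin is the TCP and whose axes are the flange's). Camera axes: x right, y down, z forward; pixel columns grow to the right and rows downward; lengths in m; the calibration is good to about 2 mm. The wrist camera is an equidistant fisheye: a pixel r from the principal point sees the ray r / f radians off the axis. A picture is of the moment at which its call begins: read the wrist's pose just before it. There is no depth.
- arm.finish_job(): hands the job in; it is judged then, once.
The state is a dict: "clock": time; "q": joint angles; "joint_velocities": joint speeds; "joint_efforts": joint torques, N m; "position": TCP position; "orientation": TCP orientation; "wrist_force": force on the tool from outside, world axes, zero at the start; "torque": the same for the moment, N m; "width": finger opening in m; "gripper_force": force on a finger pad.
Only numpy, scipy, OpenCV 4.12 (cv2) and the standard library are available. Lean on these libraries where they do the work, as an engineer would, in place of code of your own. Each camera call takes 0.05 s, during which the arm holds its last target. There are 200 camera calls.

## Working session

There is one attempt and no reset: what is moved stays moved. The work goes in short steps, Python scripts to look and compute and a shell command to move; the robot and the scene stay as the last step left them, time stands still between calls to the robot, and variables do not carry over. Pictures are saved under pics/ and viewed, at most 10 in all, crops included, and the job is handed in when it is done.

```bash
ls; mkdir -p pics; python3 - <<'E'
from bench import arm
import cv2,numpy as np
s=arm.get_state();print(s['clock'],s['position'],np.round(s['orientation'],3).tolist())
for n in("scene","top","wrist"):
    c=arm.camera(n);cv2.imwrite(f'pics/{n}0.png',c['color'][:,:,::-1])
    print(n,c['fovy'],c['cx'],c['cy'],np.round(c.get('T',c.get('T_tool_cam')),4).tolist())
a=cv2.imread('pics/scene0.png');b=cv2.imread('pics/top0.png')
E
```

```text
pics
0.0 [ 0.2185696  -0.50428077  0.30191918] [[0.918, 0.398, -0.0], [0.398, -0.918, 0.002], [0.0, -0.002, -1.0]]
scene 43.919631388291606 320.8697881152013 194.9956522493019 [[-0.3384, -0.7243, 0.6007, -0.474], [-0.9409, 0.2511, -0.2273, 0.591], [0.0138, -0.6421, -0.7665, 1.352], [0.0, 0.0, 0.0, 1.0]]
top 53.75841228731327 320.85781731508683 203.030439392965 [[-0.0153, -0.9965, 0.0823, 0.3818], [-0.9999, 0.015, -0.0036, 0.2391], [0.0024, -0.0823, -0.9966, 1.6806], [0.0, 0.0, 0.0, 1.0]]
wrist 65.70646984690485 315.22103671338954 203.67395537321067 [[0.0006, -0.9682, -0.2501, 0.0681], [1.0, 0.0006, 0.0, 0.0], [0.0001, -0.2501, 0.9682, -0.0816], [0.0, 0.0, 0.0, 1.0]]
```

View pics/scene0.png

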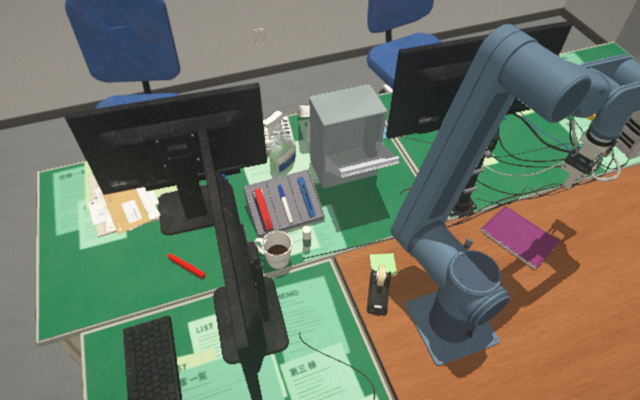

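View pics/top0.png

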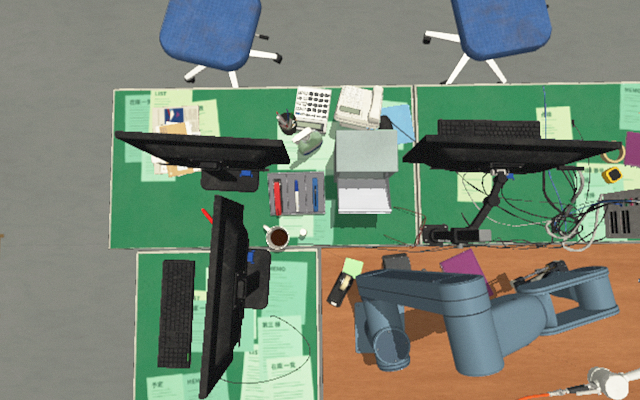

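The scene view shows the organiser at (283,203): a red stapler at (262,208), the white/blue marker at (285,203) and a blue cutter at (307,198). The flap is at (362,165). In the top view these are at (277,197), (295,193), (315,192) and (362,195).

Lookalikes:
- **Cutter:** the blue one in the bay at scene (307,198), the red cutter on the desk at scene (186,265), and the marker at (285,203).
- **Stapler:** the red one at scene (262,208), and a black/yellow stapler on the wood at scene (379,290).

By the description I choose the two in the bays, and check them in one crop.

```bash
python3 - <<'E'
import cv2,numpy as np
a=cv2.imread('pics/scene0.png');b=cv2.imread('pics/top0.png')
A=cv2.resize(a[80:275,235:410],None,fx=2.95,fy=2.95,interpolation=cv2.INTER_CUBIC)[:575,:400]
# left: scene crop origin (235,80); right: top crop
A=cv2.resize(a[80:260,240:405],(396,432),interpolation=cv2.INTER_CUBIC)
B=cv2.resize(b[115:255,260:400],(400,400),interpolation=cv2.INTER_CUBIC)
o=np.zeros((440,800,3),np.uint8);o[:432,:396]=A;o[:400,400:]=B
cv2.imwrite('pics/c1.png',o)
E
```

```text
(no output)
```

View pics/c1.png

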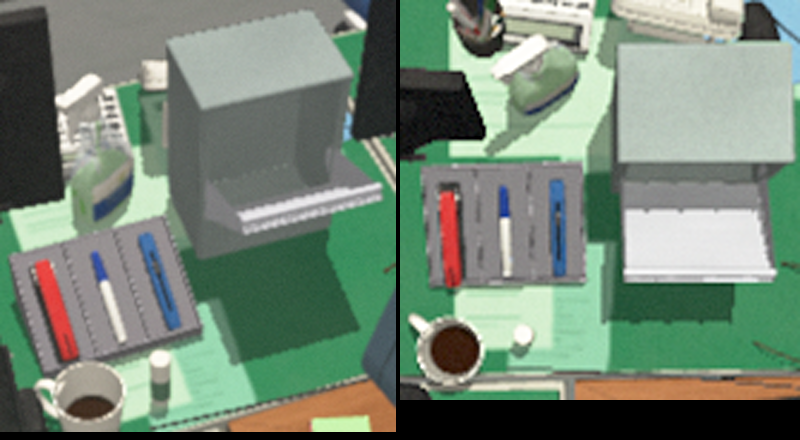

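```bash
cat > h.py <<'E'
import numpy as np,cv2
def ray(c,uv):
    f=200/np.tan(np.radians(c['fovy']/2));d=np.array([(uv[0]-c['cx'])/f,(uv[1]-c['cy'])/f,1.])
    T=np.array(c['T']);return T[:3,3],T[:3,:3]@d/np.linalg.norm(d)
def wray(c,p,R,uv):
    f=200/np.tan(np.radians(c['fovy']/2));v=np.array([uv[0]-c['cx'],uv[1]-c['cy']]);r=np.hypot(*v);t=r/f
    d=np.r_[v/r*np.sin(t),np.cos(t)];T=c['T_tool_cam'];return np.array(p)+R@T[:3,3],R@T[:3,:3]@d
def tri(r):
    A=sum(np.eye(3)-np.outer(d,d) for o,d in r);b=sum((np.eye(3)-np.outer(d,d))@o for o,d in r)
    p=np.linalg.solve(A,b);return p,max(np.linalg.norm(np.cross(p-o,d)) for o,d in r)
E
python3 - <<'E'
from h import *
from bench import arm
S=arm.camera('scene');T=arm.camera('top')
P=dict(stLow=((68,357),(453,284)),stHigh=((43,263),(450,192)),cuHigh=((147,235),(557,182)),cuLow=((175,326),(558,274)),
orLL=((42,372),(430,284)),orLR=((201,330),(585,284)),orHL=((12,252),(424,165)),orHR=((163,218),(583,163)),
roofL=((204,108),(617,160)),roofR=((350,75),(793,162)),roofBL=((167,42),(618,44)),rimL=((243,222),(624,279)),rimR=((381,188),(774,277)))
for k,(s,t) in P.items():
    p,e=tri([ray(S,(240+s[0]/2.4,80+s[1]/2.4)),ray(T,(260+(t[0]-400)/2.857,115+t[1]/2.857))]);print(k,np.round(p,3),round(e,4))
E
```

```text
stLow [0.473 0.411 0.043] 0.0017
stHigh [0.6   0.408 0.097] 0.0007
cuHigh [0.613 0.255 0.086] 0.0014
cuLow [0.485 0.256 0.03 ] 0.0008
orLL [0.475 0.448 0.022] 0.0025
orLR [0.471 0.219 0.022] 0.002
orHL [0.64  0.444 0.091] 0.0007
orHR [0.641 0.219 0.08 ] 0.0005
roofL [0.606 0.177 0.311] 0.0028
roofR [ 0.602 -0.034  0.311] 0.0023
roofBL [0.753 0.175 0.305] 0.0007
rimL [0.465 0.17  0.236] 0.0004
rimR [ 0.464 -0.023  0.233] 0.0001
```

The crop confirms the red and black stapler in the left bay (low end 68,357), the marker in the middle bay and the blue cutter in the right bay (160,280). The flap is half-open. Next I locate the pole, the obstacle between the start pose and the work.

```bash
python3 - <<'E'
import cv2,numpy as np
a=cv2.imread('pics/scene0.png');b=cv2.imread('pics/top0.png')
A=cv2.resize(a[90:230,410:530],(480,560),interpolation=cv2.INTER_CUBIC)
B=cv2.resize(b[130:260,390:520],(312,312),interpolation=cv2.INTER_CUBIC)
o=np.zeros((560,800,3),np.uint8);o[:,:480]=A;o[:312,484:796]=B
w=cv2.imread('pics/wrist0.png');o[330:530,484:804]=cv2.resize(w,(320,200))[:,:316]
cv2.imwrite('pics/c2.png',o)
E
```

```text
(no output)
```

View pics/c2.png

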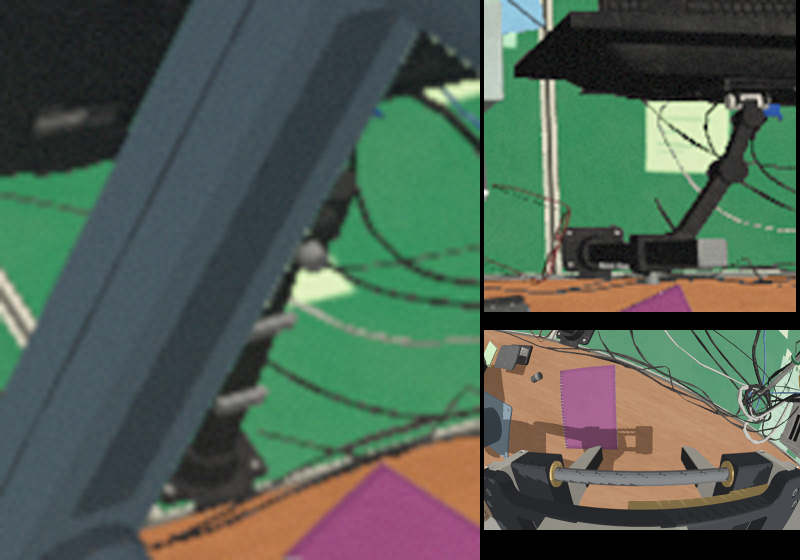

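The pole foot is near top (435,233), which puts it at about (0.383,-0.250), radius 0.46. I'll retract to r≈0.31 and sweep inside it.

```bash
cat >> h.py <<'E'
from scipy.spatial.transform import Rotation as Ro
def Rt(yaw=0,b=0,roll=0): # deg; yaw 0: tool x toward robot; b: fingers lean forward; roll about tool x
    s,c=np.sin(np.radians(b)),np.cos(np.radians(b))
    R=np.array([[-c,0,s],[0,1,0],[-s,0,-c]])
    return Ro.from_euler('z',yaw,degrees=True).as_matrix()@R@Ro.from_euler('x',roll,degrees=True).as_matrix()
def rows(*w,off=0.): # each: (point xyz, yaw,b,roll); off: distance of the given point ahead of the TCP
    from bench import arm
    s=arm.get_state();p=np.array(s['position']);R=np.array(s['orientation'])
    print('clk',round(s['clock'],1),np.round(p,4),'F',np.round(s['wrist_force'],1),'w',round(s['width'],4))
    lp,lR=p,R
    for q,*a in w:
        G=Rt(*a);t=np.array(q)-off*G[:,2];rv=Ro.from_matrix(R.T@G).as_rotvec()
        n=max(np.linalg.norm(t-lp)/.05,np.degrees(Ro.from_matrix(lR.T@G).magnitude())/8.59);lp,lR=t,G
        print('tcp',np.round(t,3),'n',round(n,1),[round(float(v),3) for v in R.T@(t-p)],[round(float(v),3) for v in rv])
E
python3 - <<'E'
from h import *
a=np.radians
P=lambda d,r=.31,z=.4:(r*np.cos(a(d)),r*np.sin(a(d)),z)
rows((P(-66.6),-100),)
E
```

```text
clk 0.2 [ 0.2186 -0.5045  0.3024] F [-0.1 -0.4 -0.3] w 0.0934
tcp [ 0.123 -0.285  0.4  ] n 6.6 [-0.0, -0.24, -0.097] [-0.001, -0.001, -0.987]
```

```bash
python3 -m creep '[0,-0.24,-0.1,0,0,-0.98,1, 0,-0.24,-0.1,0,0,-0.98,1, 0,-0.24,-0.1,0,0,-0.98,1, 0,-0.24,-0.1,0,0,-0.98,1, 0,-0.24,-0.1,0,0,-0.98,1, 0,-0.24,-0.1,0,0,-0.98,1, 0,-0.24,-0.1,0,0,-0.98,1, 0,-0.24,-0.1,0,0,-0.98,1]' 20; python3 - <<'E'
from h import *
a=np.radians
P=lambda d,r=.31,z=.4:(r*np.cos(a(d)),r*np.sin(a(d)),z)
rows(*[(P(-66.6+9*i),-100+8.5*i) for i in range(1,9)])
E
```

```text
clock: 1.05
position: [0.1231, -0.284, 0.4032]
orientation: [[0.181, 0.984, 0.0], [0.983, -0.181, -0.002], [-0.002, 0.0, -1.0]]
wrist_force: [0.1, 1.2, -1.2]
width: 0.0334
gripper_force: 0.0
clk 1.1 [ 0.1231 -0.284   0.4032] F [ 0.1  1.2 -1.2] w 0.0334
tcp [ 0.166 -0.262  0.4  ] n 1.0 [0.03, 0.038, 0.003] [0.0, 0.002, -0.156]
tcp [ 0.205 -0.233  0.4  ] n 1.0 [0.065, 0.071, 0.003] [0.0, 0.002, -0.304]
tcp [ 0.239 -0.198  0.4  ] n 1.0 [0.106, 0.098, 0.003] [-0.0, 0.002, -0.452]
tcp [ 0.267 -0.158  0.4  ] n 1.0 [0.15, 0.119, 0.003] [-0.0, 0.002, -0.601]
tcp [ 0.288 -0.114  0.4  ] n 1.0 [0.197, 0.132, 0.003] [-0.0, 0.002, -0.749]
tcp [ 0.303 -0.068  0.4  ] n 1.0 [0.245, 0.137, 0.003] [-0.0, 0.002, -0.897]
tcp [ 0.309 -0.019  0.4  ] n 1.0 [0.294, 0.135, 0.003] [-0.001, 0.002, -1.046]
tcp [0.309 0.029 0.4  ] n 1.0 [0.342, 0.126, 0.003] [-0.001, 0.002, -1.194]
```

```bash
python3 -m creep '[0.03,0.038,0,0,0,-0.149,1, 0.065,0.071,0,0,0,-0.298,1, 0.106,0.098,0,0,0,-0.447,1, 0.15,0.119,0,0,0,-0.596,1, 0.197,0.132,0,0,0,-0.745,1, 0.245,0.137,0,0,0,-0.894,1, 0.293,0.135,0,0,0,-1.043,1, 0.34,0.126,0,0,0,-1.192,1]'; python3 - <<'E'
from h import *
rows(((.40,.072,.38),0),((.485,.072,.33),0))
E
```

```text
clock: 1.85
position: [0.3092, 0.0291, 0.4024]
orientation: [[-0.849, 0.529, -0.001], [0.529, 0.849, 0.0], [0.001, 0.0, -1.0]]
wrist_force: [2.2, 0.1, -0.4]
width: 0.0004
gripper_force: 0.0
clk 1.9 [0.3092 0.0291 0.4024] F [ 2.2  0.1 -0.4] w 0.0004
tcp [0.4   0.072 0.38 ] n 3.7 [-0.054, 0.084, 0.022] [0.0, -0.001, -0.557]
tcp [0.485 0.072 0.33 ] n 2.0 [-0.127, 0.129, 0.072] [0.0, -0.001, -0.557]
```

```bash
python3 -m creep '[-0.054,0.084,0,0,0,-0.557,1, -0.054,0.084,0,0,0,-0.557,1, -0.054,0.084,0,0,0,-0.557,1, -0.054,0.084,0,0,0,-0.557,1, -0.054,0.084,0,0,0,-0.557,1]'; python3 - <<'E'
from h import *
from bench import arm
import pickle
s=arm.get_state();c=arm.camera('wrist');pickle.dump((s,c),open('w1.pkl','wb'))
cv2.imwrite('pics/w1.png',c['color'][:,:,::-1])
rows(((.485,.072,.33),0))
E
```

```text
clock: 2.35
position: [0.3996, 0.07, 0.4018]
orientation: [[-1.0, 0.004, -0.002], [0.004, 1.0, 0.0], [0.002, 0.0, -1.0]]
wrist_force: [-0.1, -0.5, -0.0]
width: 0.0007
gripper_force: 0.0
clk 2.4 [0.3994 0.0698 0.4021] F [-0.7 -0.3 -0.2] w 0.0003
tcp [0.485 0.072 0.33 ] n 2.2 [-0.086, 0.003, 0.072] [0.0, -0.002, -0.007]
```

View pics/w1.png

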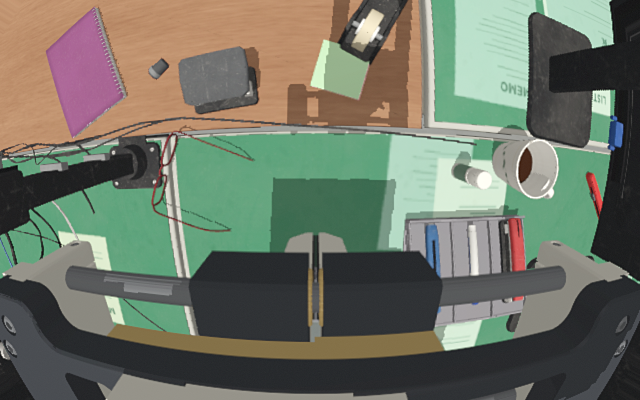

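The wrist view shows the organiser with the blue cutter at (433,250), marker at (473,250) and stapler at (512,260), and the mug at (525,165). The flap is hidden under the hand. Next I move above the flap and push down.

```bash
python3 -m creep '[-0.086,0.002,0.04,0,0,0,1, -0.086,0.002,0.072,0,0,0,1, -0.086,0.002,0.085,0,0,0,1, -0.086,0.002,0.1,0,0,0,1, -0.086,0.002,0.115,0,0,0,1, -0.086,0.002,0.13,0,0,0,1, -0.086,0.002,0.145,0,0,0,1, -0.086,0.002,0.16,0,0,0,1]'; python3 -m creep '[0,0,0.01,0,0,0,1, 0,0,0.02,0,0,0,1, 0,0,0.03,0,0,0,1, 0,0,0.037,0,0,0,1, 0,0,0.044,0,0,0,1, 0,0,0.049,0,0,0,1, 0,0,0.052,0,0,0,1]'
```

```text
clock: 3.2
position: [0.4851, 0.0709, 0.2423]
orientation: [[-1.0, 0.009, 0.0], [0.009, 1.0, 0.0], [-0.0, 0.0, -1.0]]
wrist_force: [0.1, 0.2, 0.5]
width: 0.0005
gripper_force: 0.3
clock: 3.9
position: [0.4851, 0.0712, 0.1916]
orientation: [[-1.0, 0.004, -0.0], [0.004, 1.0, -0.0], [0.0, -0.0, -1.0]]
wrist_force: [-10.5, -0.1, 30.5]
width: 0.0005
gripper_force: 15.3
```

```bash
python3 -m creep '[0,0,-0.03,0,0,0,0.41, 0,0,-0.08,0,0,0,0.41, 0,0,-0.13,0,0,0,0.41, 0,0,-0.15,0,0,0,0.41]'; python3 - <<'E'
from h import *
import pickle
from bench import arm
s,c=pickle.load(open('w1.pkl','rb'));T=arm.camera('top')
def at(o,d,z): return np.round(o+d*(z-o[2])/d[2],3)
w=lambda u:wray(c,s['position'],np.array(s['orientation']),u)
for n,u,z in(('cut',(432,240),.05),('cut',(437,265),.06),('stap',(516,230),.06),('stap',(515,265),.075)): print(n,at(*w(u),z))
im=cv2.cvtColor(T['color'],cv2.COLOR_RGB2HSV);r=im[165:225,262:330];h,sa,v=cv2.split(r)
for n,m in(('red',((h<8)|(h>172))&(sa>150)&(v>90)),('blue',(h>95)&(h<125)&(sa>120)&(v>60))):
    k,l,st,ce=cv2.connectedComponentsWithStats(m.astype(np.uint8))
    for i in range(1,k):
        if st[i,4]>15:
            b=st[i];print(n,b,ce[i]+[262,165],at(*ray(T,ce[i]+[262,165]),.062))
cv2.imwrite('pics/top1.png',T['color'][:,:,::-1])
rows(((.49,.2,.345),0),((.545,.409,.30),0),((.545,.409,.24),0,12))
E
```

```text
clock: 4.3
position: [0.4866, 0.0712, 0.346]
orientation: [[-1.0, 0.004, 0.008], [0.004, 1.0, -0.001], [-0.008, -0.001, -1.0]]
wrist_force: [1.0, 0.5, -0.7]
width: 0.028
gripper_force: 0.0
cut [0.5   0.253 0.05 ]
cut [0.54  0.264 0.06 ]
stap [0.486 0.41  0.06 ]
stap [0.544 0.412 0.075]
red [ 12  17   8  33 172] [277.20930233 198.54651163] [0.537 0.413 0.062]
blue [ 51  13   5  34 128] [314.9609375 194.8125   ] [0.55  0.257 0.062]
blue [33 15  3 11 29] [295.93103448 185.5862069 ] [0.589 0.335 0.062]
clk 4.3 [0.4872 0.0712 0.3476] F [1.5 0.2 0.6] w 0.0319
tcp [0.49  0.2   0.345] n 2.6 [-0.002, 0.129, 0.003] [-0.001, 0.011, -0.004]
tcp [0.545 0.409 0.3  ] n 4.4 [-0.056, 0.338, 0.048] [-0.001, 0.011, -0.004]
tcp [0.545 0.409 0.24 ] n 1.4 [-0.055, 0.338, 0.108] [-0.001, -0.198, -0.004]
```

```bash
python3 -m creep '[-0.002,0.05,0.003,0,0,0,0.41, -0.002,0.1,0.003,0,0,0,0.41, -0.01,0.15,0.01,0,0,0,0.41, -0.025,0.2,0.02,0,0,0,0.41, -0.045,0.25,0.03,0,-0.05,0,0.41, -0.056,0.3,0.04,0,-0.1,0,0.41, -0.056,0.339,0.048,0,-0.15,0,0.41, -0.056,0.339,0.048,0,-0.2,0,0.41]'; python3 - <<'E'
from h import *
A=cv2.imread('pics/scene0.png');B=cv2.imread('pics/top1.png')
from bench import arm
S=arm.camera('scene');T=arm.camera('top');cv2.imwrite('pics/scene1.png',S['color'][:,:,::-1])
out=[]
for im,(x,y,X,Y) in((A,(240,160,290,250)),(B,(262,165,300,225))):
    h,s,v=cv2.split(cv2.cvtColor(im[y:Y,x:X],cv2.COLOR_BGR2HSV));m=((h<8)|(h>172))&(s>150)&(v>90)
    k,l,st,ce=cv2.connectedComponentsWithStats(m.astype(np.uint8));i=1+np.argmax(st[1:,4]);p=np.argwhere(l==i)[:,::-1]+[x,y]
    lo=p[p[:,1]>=p[:,1].max()-1].mean(0);hi=p[p[:,1]<=p[:,1].min()+1].mean(0);out.append((p.mean(0),lo,hi));print(out[-1],st[i])
for a,b in zip(*out): print(tri([ray(S,a),ray(T,b)]))
rows(((.545,.410,.083),0,12),off=.065)
E
```

```text
clock: 5.15
position: [0.5412, 0.4152, 0.2886]
orientation: [[-0.98, -0.001, 0.197], [-0.001, 1.0, 0.001], [-0.197, 0.0, -0.98]]
wrist_force: [-0.8, -0.7, -1.0]
width: 0.0546
gripper_force: 0.0
(array([263.12363636, 209.25818182]), array([268.        , 228.33333333]), array([257.5, 189.6])) [ 15  29  17  41 275]
(array([277.20930233, 198.54651163]), array([278. , 213.5]), array([276.6, 182.8])) [ 12  17   8  33 172]
(array([0.53573837, 0.41133302, 0.06988005]), np.float64(0.000496130306253735))
(array([0.47635057, 0.41253348, 0.04102101]), np.float64(0.0005695780159704714))
(array([0.59671606, 0.41057177, 0.1015371 ]), np.float64(0.00010547330656061465))
clk 5.2 [0.5406 0.4116 0.2905] F [-0.2  0.2  0.2] w 0.0546
tcp [0.531 0.41  0.147] n 2.9 [0.037, -0.001, 0.139] [-0.002, -0.012, 0.0]
```

View pics/scene1.png

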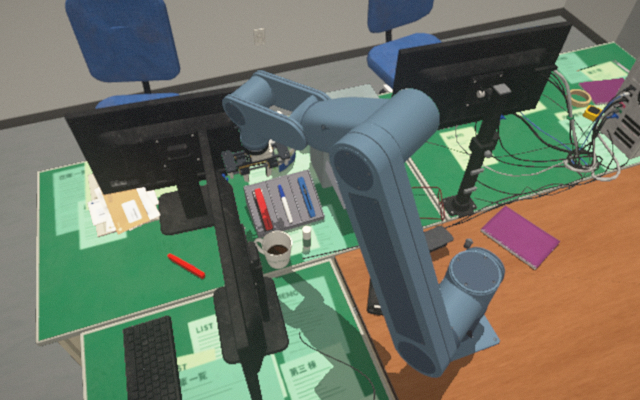

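The scene shows the arm above the stapler, clear of the left screens, with the pole at (460,205) well clear. The flap is hidden. Now I descend on the stapler with the hand nearly upright.

```bash
python3 - <<'E'
from h import *
rows(((.541,.411,.115),0,5),((.541,.411,.077),0,5),off=.065)
E
```

```text
clk 5.2 [0.5406 0.4116 0.2905] F [-0.2  0.2  0.2] w 0.0546
tcp [0.535 0.411 0.18 ] n 2.2 [0.027, -0.0, 0.108] [-0.002, 0.11, -0.0]
tcp [0.535 0.411 0.142] n 0.8 [0.034, -0.0, 0.145] [-0.002, 0.11, -0.0]
```

```bash
python3 -m creep '[0.01,0,0.04,0,0.06,0,0.41, 0.02,0,0.08,0,0.11,0,0.41, 0.027,0,0.108,0,0.11,0,0.41, 0.03,0,0.125,0,0.11,0,0.41, 0.034,0,0.145,0,0.11,0,0.41, 0.034,0,0.145,0,0.11,0,0.41]'; python3 -m creep '[0,0,0,0,0,0,0.6, 0,0,0,0,0,0,0.8, 0,0,0,0,0,0,1, 0,0,0,0,0,0,1, 0,0,0,0,0,0,1]' 30
```

```text
clock: 5.85
position: [0.5377, 0.4087, 0.1419]
orientation: [[-0.996, 0.006, 0.086], [0.005, 1.0, -0.001], [-0.086, -0.001, -0.996]]
wrist_force: [-0.1, 0.8, -0.5]
width: 0.0552
gripper_force: 0.1
clock: 6.35
position: [0.5382, 0.4103, 0.1447]
orientation: [[-0.996, 0.004, 0.091], [0.004, 1.0, 0.0], [-0.091, 0.001, -0.996]]
wrist_force: [-0.1, 0.6, 2.2]
width: 0.0227
gripper_force: 29.9
```

Grasped at 22.7 mm. Lifting.

```bash
python3 -m creep '[0,0,-0.02,0,0,0,1, 0,0,-0.05,0,0,0,1, 0.01,0,-0.09,0,0,0,1, 0.02,0,-0.13,0,0,0,1, 0.02,0,-0.13,0,0,0,1]' 30; python3 - <<'E'
from h import *
rows(((.475,.32,.31),0,5),((.475,.18,.33),0,-4),((.5,.115,.33),0,-12))
E
```

```text
clock: 6.85
position: [0.5067, 0.4116, 0.2783]
orientation: [[-0.995, 0.003, 0.098], [0.003, 1.0, 0.005], [-0.098, 0.005, -0.995]]
wrist_force: [0.7, 0.6, -0.8]
width: 0.0229
gripper_force: 29.9
clk 6.8 [0.5067 0.4116 0.2783] F [ 0.7  0.6 -0.8] w 0.0229
tcp [0.475 0.32  0.31 ] n 2.0 [0.028, -0.092, -0.035] [0.005, 0.011, -0.003]
tcp [0.475 0.18  0.33 ] n 2.8 [0.026, -0.231, -0.056] [0.005, 0.168, -0.003]
tcp [0.5   0.115 0.33 ] n 1.4 [0.001, -0.296, -0.054] [0.005, 0.308, -0.002]
```

```bash
python3 -m creep '[0.014,-0.046,-0.018,0,0,0,1, 0.028,-0.092,-0.035,0,0.011,0,1, 0.028,-0.14,-0.042,0,0.06,0,1, 0.027,-0.185,-0.05,0,0.12,0,1, 0.026,-0.231,-0.055,0,0.17,0,1, 0.014,-0.265,-0.055,0,0.24,0,1, 0.001,-0.296,-0.054,0,0.308,0,1, 0.001,-0.296,-0.054,0,0.308,0,1]'; python3 - <<'E'
from h import *
from bench import arm
for n in('scene','top'):
    c=arm.camera(n);cv2.imwrite(f'pics/{n}2.png',c['color'][:,:,::-1])
a=cv2.imread('pics/scene2.png');b=cv2.imread('pics/top2.png')
o=np.zeros((560,800,3),np.uint8);o[:468,:396]=cv2.resize(a[70:265,240:405],(396,468),interpolation=2);o[:400,400:]=cv2.resize(b[115:255,260:400],(400,400),interpolation=2)
cv2.imwrite('pics/c3.png',o)
rows(((.512,.115,.15),0,-12),((.512,.115,.137),0,-12),off=.065)
E
```

```text
clock: 7.65
position: [0.5013, 0.11, 0.3234]
orientation: [[-0.976, 0.009, -0.219], [0.009, 1.0, 0.0], [0.219, -0.002, -0.976]]
wrist_force: [0.7, -0.1, -1.6]
width: 0.023
gripper_force: 29.9
clk 7.8 [0.4996 0.1134 0.3238] F [ 0.4  0.1 -3.3] w 0.0232
tcp [0.526 0.115 0.214] n 2.3 [-0.049, 0.002, 0.102] [0.002, -0.011, -0.006]
tcp [0.526 0.115 0.201] n 0.3 [-0.052, 0.002, 0.115] [0.002, -0.011, -0.006]
```

View pics/c3.png

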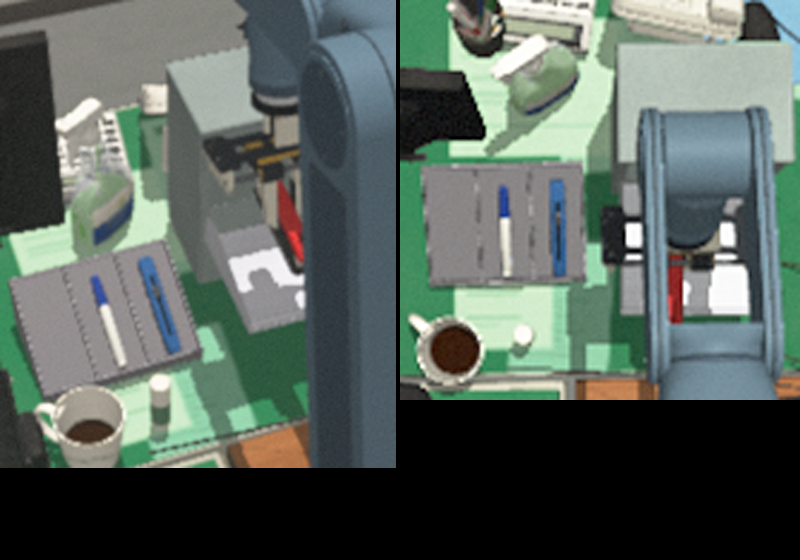

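The flap is level (scene rim corner about 258,330) and the stapler is held nose-up over it. I descend, soften the grip and let it settle flat.

```bash
python3 -m creep '[-0.022,0.002,0.045,0,0,0,1, -0.042,0.002,0.085,0,0,0,1, -0.047,0.002,0.097,0,0,0,1, -0.049,0.002,0.102,0,0,0,1, -0.05,0.002,0.105,0,0,0,1, -0.05,0.002,0.105,0,0,0,1]' 30; python3 -m creep '[0,0,0,0,0,0,1, 0,0,0.002,0,0,0,1, -0.001,0,0.004,0,0,0,1, -0.001,0,0.006,0,0,0,1, -0.002,0,0.008,0,0,0,1]' 5
```

```text
clock: 8.35
position: [0.5273, 0.1176, 0.2127]
orientation: [[-0.978, 0.002, -0.21], [0.002, 1.0, 0.001], [0.21, 0.001, -0.978]]
wrist_force: [6.6, -0.1, 3.6]
width: 0.0233
gripper_force: 30.0
clock: 8.85
position: [0.5262, 0.1176, 0.205]
orientation: [[-0.977, 0.002, -0.212], [0.002, 1.0, 0.001], [0.212, 0.001, -0.977]]
wrist_force: [2.7, 0.9, 4.8]
width: 0.0233
gripper_force: 5.0
```

```bash
python3 -m creep '[0,0,0.002,0,0,0,1, -0.001,0,0.004,0,0,0,1, -0.001,0,0.005,0,0,0,1]' 4;  python3 -m creep '[0,0,0,0,0,0,0.8, 0,0,0,0,0,0,0.6, 0,0,0,0,0,0,0.55, 0,0,0,0,0,0,0.53, 0,0,0,0,0,0,0.53]'
```

```text
clock: 9.15
position: [0.5248, 0.1167, 0.1985]
orientation: [[-0.976, 0.003, -0.218], [0.003, 1.0, 0.001], [0.218, 0.0, -0.976]]
wrist_force: [-1.5, 1.5, 6.6]
width: 0.0232
gripper_force: 5.0
clock: 9.65
position: [0.5255, 0.1159, 0.1984]
orientation: [[-0.976, 0.004, -0.217], [0.004, 1.0, 0.001], [0.217, -0.0, -0.976]]
wrist_force: [-0.7, 0.1, 0.4]
width: 0.0436
gripper_force: 0.0
```

```bash
python3 -m creep '[0.012,0,-0.03,0,0,0,0.53, 0.02,0,-0.07,0,0,0,0.6, 0.035,0,-0.11,0,-0.1,0,0.68, 0.045,0,-0.13,0,-0.217,0,0.68, 0.045,0,-0.13,0,-0.217,0,0.68]' 25; python3 - <<'E'
from h import *
from bench import arm
c=arm.camera('scene');b=c['color'][:,:,::-1]
d=arm.camera('top')['color'][:,:,::-1]
o=np.zeros((560,800,3),np.uint8);o[:468,:396]=cv2.resize(b[70:265,240:405],(396,468),interpolation=2);o[:400,400:]=cv2.resize(d[115:255,260:400],(400,400),interpolation=2)
cv2.imwrite('pics/c4.png',o)
n=np.array([-.4226,0,.9063]);p=np.array([.549,.2555,.0467])+.005*n
rows((p+.12*n+[0,.0,0],0,20,5),(p+.03*n,0,25,7),(p,0,25,7),off=.084)
E
```

```text
clock: 10.15
position: [0.5094, 0.1165, 0.34]
orientation: [[-1.0, 0.003, 0.01], [0.003, 1.0, 0.0], [-0.01, 0.0, -1.0]]
wrist_force: [0.1, -0.5, 0.2]
width: 0.03
gripper_force: 0.0
clk 10.2 [0.5092 0.1161 0.3356] F [ 0.1  0.2 -1.2] w 0.0296
tcp [0.468 0.263 0.239] n 3.6 [0.042, 0.147, 0.097] [0.086, -0.35, 0.012]
tcp [0.499 0.266 0.154] n 1.8 [0.011, 0.15, 0.182] [0.119, -0.437, 0.023]
tcp [0.512 0.266 0.127] n 0.6 [-0.002, 0.15, 0.209] [0.119, -0.437, 0.023]
```

View pics/c4.png

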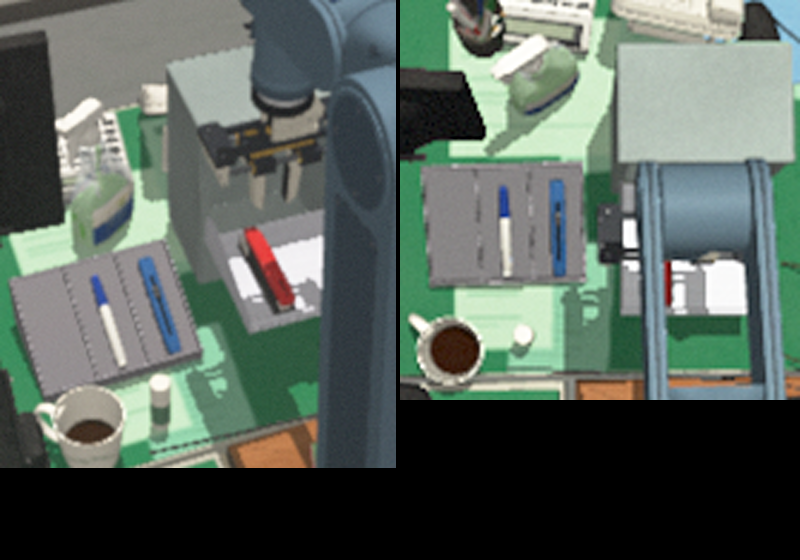

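The stapler lies flat on the level flap (scene crop 265,268), inside the lip. Now the cutter.

```bash
python3 -m creep '[0.01,0.045,0.01,0.02,-0.1,0,0.68, 0.022,0.085,0.035,0.05,-0.2,0.005,0.68, 0.034,0.125,0.07,0.07,-0.3,0.01,0.68, 0.04,0.147,0.1,0.1,-0.37,0.015,0.68, 0.027,0.15,0.14,0.119,-0.437,0.023,0.68, 0.016,0.15,0.17,0.119,-0.437,0.023,0.68, 0.011,0.15,0.182,0.119,-0.437,0.023,0.68, 0.011,0.15,0.182,0.119,-0.437,0.023,0.68]'; python3 - <<'E'
from h import *
n=np.array([-.4226,0,.9063]);p=np.array([.549,.2555,.0467])+.005*n
rows((p,0,25,7),off=.084)
from bench import arm
s=arm.get_state();c=arm.camera('wrist');cv2.imwrite('pics/w2.png',c['color'][100:400,:,::-1])
E
```

```text
clock: 11.05
position: [0.4986, 0.2652, 0.1497]
orientation: [[-0.909, 0.052, 0.413], [-0.0, 0.992, -0.125], [-0.417, -0.114, -0.902]]
wrist_force: [0.8, 0.2, -0.2]
width: 0.0297
gripper_force: 0.0
clk 11.1 [0.4986 0.2652 0.1497] F [ 0.8  0.2 -0.2] w 0.0297
tcp [0.512 0.266 0.127] n 0.5 [-0.002, 0.004, 0.026] [-0.003, -0.007, 0.001]
```

View pics/w2.png

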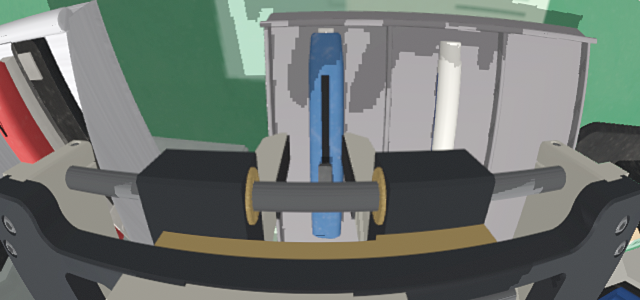

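The cutter runs between the fingers (column 326), slightly right of the finger centre (about 317). I shift 1–2 mm and go down.

```bash
python3 -m creep '[0,0.003,0.01,0,0,0,0.68, -0.001,0.004,0.018,0,0,0,0.68, -0.002,0.004,0.024,0,0,0,0.68, -0.002,0.004,0.026,0,0,0,0.68, -0.002,0.004,0.026,0,0,0,0.68]'; python3 -m creep '[0,0,0,0,0,0,0.8, 0,0,0,0,0,0,1, 0,0,0,0,0,0,1, 0,0,0,0,0,0,1]' 25
```

```text
clock: 11.6
position: [0.5122, 0.2667, 0.1302]
orientation: [[-0.906, 0.052, 0.419], [0.0, 0.993, -0.122], [-0.423, -0.11, -0.9]]
wrist_force: [1.0, 0.4, -0.5]
width: 0.0297
gripper_force: 0.0
clock: 12.0
position: [0.512, 0.267, 0.1305]
orientation: [[-0.906, 0.051, 0.42], [0.0, 0.993, -0.121], [-0.423, -0.11, -0.899]]
wrist_force: [-1.0, -0.4, 2.1]
width: 0.0218
gripper_force: 24.7
```

```bash
python3 -m creep '[0,0,-0.02,0,0,0,1, 0,0,-0.05,0,0,0,1, -0.01,0,-0.09,0,0,0,1, -0.03,0,-0.13,0,0.05,0,1, -0.05,0,-0.17,0,0.1,0,1, -0.05,0,-0.17,0,0.1,0,1]'; python3 - <<'E'
from h import *
rows(((.46,.18,.33),0,14,4),((.485,.03,.33),0,0,2),((.512,.03,.23),0,0,2))
E
```

```text
clock: 12.6
position: [0.4893, 0.2895, 0.3126]
orientation: [[-0.94, 0.052, 0.338], [0.014, 0.993, -0.115], [-0.342, -0.103, -0.934]]
wrist_force: [0.7, 1.2, -0.2]
width: 0.0219
gripper_force: 24.7
clk 12.6 [0.4893 0.2895 0.3126] F [ 0.7  1.2 -0.2] w 0.0219
tcp [0.46 0.18 0.33] n 2.3 [0.02, -0.112, -0.014] [-0.044, 0.103, -0.023]
tcp [0.485 0.03  0.33 ] n 3.0 [-0.006, -0.26, 0.012] [-0.077, 0.347, -0.04]
tcp [0.512 0.03  0.23 ] n 2.1 [0.003, -0.248, 0.115] [-0.077, 0.347, -0.04]
```

```bash
python3 -m creep '[0.01,-0.05,-0.007,-0.02,0.05,-0.01,1, 0.02,-0.1,-0.014,-0.044,0.103,-0.023,1, 0.015,-0.145,-0.005,-0.055,0.17,-0.03,1, 0.008,-0.19,0.003,-0.065,0.25,-0.035,1, 0,-0.23,0.01,-0.077,0.32,-0.04,1, -0.006,-0.26,0.012,-0.077,0.347,-0.04,1, -0.006,-0.26,0.012,-0.077,0.347,-0.04,1]'; python3 - <<'E'
from h import *
from bench import arm
rows(((.512,.03,.215),0,0,2),((.512,.03,.196),0,0,2))
c=arm.camera('wrist');cv2.imwrite('pics/w3.png',c['color'][100:400,:,::-1])
E
```

```text
clock: 13.3
position: [0.4833, 0.0242, 0.3229]
orientation: [[-1.0, 0.005, -0.013], [0.006, 0.999, -0.043], [0.013, -0.043, -0.999]]
wrist_force: [-0.1, 1.2, -0.9]
width: 0.0217
gripper_force: 24.7
clk 13.3 [0.4833 0.0242 0.3229] F [-0.1  1.2 -0.9] w 0.0217
tcp [0.512 0.03  0.215] n 2.2 [-0.03, 0.011, 0.107] [-0.008, -0.013, -0.005]
tcp [0.512 0.03  0.196] n 0.4 [-0.03, 0.011, 0.126] [-0.008, -0.013, -0.005]
```

View pics/w3.png

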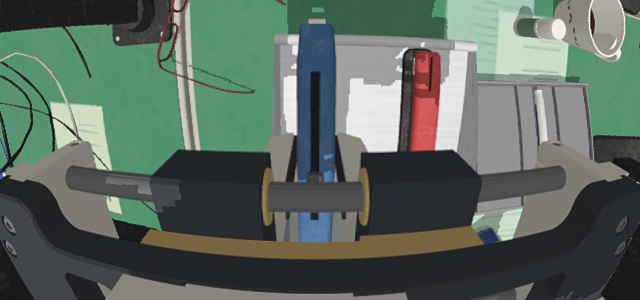

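The cutter is held straight (column 317) between the tray's right cheek (275) and the stapler (420). I lower it.

```bash
python3 -m creep '[-0.02,0.006,0.04,0,0,0,1, -0.032,0.011,0.08,0,0,0,1, -0.034,0.011,0.1,-0.008,-0.013,0,1, -0.034,0.011,0.112,-0.008,-0.013,0,1, -0.034,0.011,0.12,-0.008,-0.013,0,1, -0.034,0.011,0.124,-0.008,-0.013,0,1, -0.034,0.011,0.126,-0.008,-0.013,0,1]'
```

```text
clock: 14.05
position: [0.5146, 0.0347, 0.1986]
orientation: [[-1.0, -0.0, 0.002], [-0.0, 0.999, -0.032], [-0.002, -0.032, -0.999]]
wrist_force: [-5.9, 3.5, 13.3]
width: 0.0221
gripper_force: 24.9
```

```bash
python3 -m creep '[0,0,0,0,0,0,0.8, 0,0,0,0,0,0,0.57, 0,0,0,0,0,0,0.57, 0,0,0,0,0,0,0.57, 0,0,-0.02,0,0,0,0.57, 0,0,-0.06,0,0,0,0.7, 0.01,0,-0.1,0,0,0,0.9, 0.03,0,-0.14,0,0,0,1]' 25; python3 - <<'E'
from h import *
from bench import arm
rows(((.36,.07,.36),0,0),((.34,.07,.26),0,30),((.425,.072,.07),0,40))
c=arm.camera('wrist');d=arm.camera('top')['color'][:,:,::-1]
o=np.zeros((560,800,3),np.uint8);o[:300,:640]=c['color'][100:400,:,::-1];o[300:,:400]=cv2.resize(d[115:255,260:400],(400,400),interpolation=2)[140:]
b=arm.camera('scene')['color'][:,:,::-1];o[300:,404:734]=cv2.resize(b[135:265,240:405],(330,260),interpolation=2)
cv2.imwrite('pics/c5.png',o)
E
```

```text
clock: 14.85
position: [0.485, 0.0383, 0.3381]
orientation: [[-1.0, 0.0, 0.001], [0.0, 0.999, -0.033], [-0.001, -0.033, -0.999]]
wrist_force: [0.2, -0.1, 0.5]
width: 0.0208
gripper_force: 0.0
clk 14.8 [0.485  0.0383 0.3381] F [ 0.2 -0.1  0.5] w 0.0208
tcp [0.36 0.07 0.36] n 2.6 [0.125, 0.031, -0.023] [-0.033, 0.001, -0.0]
tcp [0.34 0.07 0.26] n 3.5 [0.145, 0.034, 0.077] [-0.033, -0.522, 0.009]
tcp [0.425 0.072 0.07 ] n 4.2 [0.06, 0.043, 0.267] [-0.032, -0.697, 0.011]
```

View pics/c5.png

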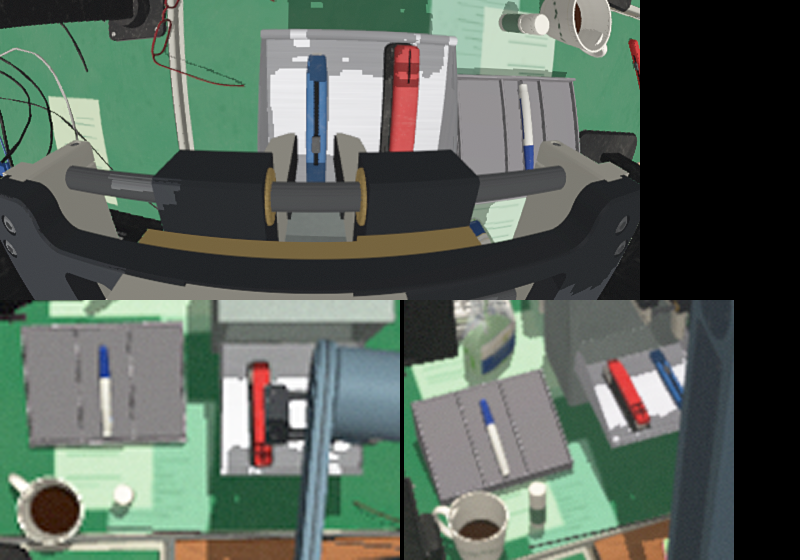

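Both tools lie on the level flap: in the wrist view the cutter is at (317,100) and the stapler at (402,95). The marker, mug and glue stick are untouched. That was my last picture, and counting back it was one over the limit, so from here I go by readings. Next, in front of and under the lip.

```bash
python3 -m creep '[0.05,0.012,0,-0.01,0,0,1, 0.1,0.025,0,-0.033,-0.1,0,1, 0.145,0.034,0,-0.033,-0.24,0.005,1, 0.155,0.034,0.01,-0.033,-0.38,0.007,1, 0.155,0.034,0.03,-0.033,-0.52,0.009,1, 0.155,0.034,0.04,-0.032,-0.62,0.01,1, 0.155,0.034,0.04,-0.032,-0.697,0.011,1, 0.155,0.034,0.04,-0.032,-0.697,0.011,1]'; python3 - <<'E'
from h import *
rows(((.384,.072,.15),0,40),((.384,.072,.055),0,40),((.425,.072,.055),0,40),off=.084)
E
```

```text
clock: 15.8
position: [0.3276, 0.0713, 0.2929]
orientation: [[-0.768, 0.001, 0.641], [0.002, 1.0, 0.0], [-0.641, 0.001, -0.768]]
wrist_force: [-0.3, -0.4, 0.1]
width: 0.0006
gripper_force: 0.0
clk 15.8 [0.3276 0.0713 0.2929] F [-0.3 -0.4  0.1] w 0.0006
tcp [0.33  0.072 0.214] n 1.6 [0.048, 0.001, 0.062] [0.0, -0.003, -0.002]
tcp [0.33  0.072 0.119] n 1.9 [0.109, 0.0, 0.135] [0.0, -0.003, -0.002]
tcp [0.371 0.072 0.119] n 0.8 [0.078, 0.001, 0.161] [0.0, -0.003, -0.002]
```

```bash
python3 -m creep '[0.024,0.001,0.031,0,0,0,1, 0.048,0.001,0.062,0,0,0,1, 0.068,0.001,0.086,0,0,0,1, 0.088,0.001,0.11,0,0,0,1, 0.109,0.001,0.135,0,0,0,1, 0.109,0.001,0.135,0,0,0,1]'; python3 - <<'E'
from h import *
from bench import arm
print(np.round(arm.get_state()['orientation'],3)[:,2])
H=np.array([.608,.072,.105])
def tip(th,b=40,past=.012,half=.008):
    E=H+[-.182*np.cos(th)+.005*np.sin(th),0,.182*np.sin(th)-.005*np.cos(th)]
    be=np.radians(b);d=np.array([np.sin(be),0,-np.cos(be)]);n=np.array([np.cos(be),0,np.sin(be)])
    # plate's outward normal pushes the tip when the plate is steeper than the finger
    m=np.array([-np.sin(th),0,-np.cos(th)])
    t=E+past*d-half*n
    return t+max(0,half-(t-E)@m)*m
rows(*[(tip(t),0,40) for t in(-.1,0,.12,.24,.36,.48,.6,.72,.84,.96,1.08,1.2,1.3,1.4,1.45)],off=.084)
E
```

```text
clock: 16.4
position: [0.3569, 0.0625, 0.1604]
orientation: [[-0.792, -0.011, 0.61], [0.004, 1.0, 0.022], [-0.61, 0.02, -0.792]]
wrist_force: [-0.4, -2.2, 0.1]
width: 0.0004
gripper_force: 0.0
[ 0.61   0.022 -0.792]
clk 16.4 [0.3569 0.0625 0.1604] F [-0.4 -2.2  0.1] w 0.0004
tcp [0.374 0.072 0.132] n 0.7 [0.004, 0.009, 0.033] [0.022, -0.042, -0.004]
tcp [0.374 0.072 0.15 ] n 0.4 [-0.007, 0.009, 0.019] [0.022, -0.042, -0.004]
tcp [0.375 0.072 0.172] n 0.4 [-0.022, 0.01, 0.002] [0.022, -0.042, -0.004]
tcp [0.38  0.072 0.193] n 0.4 [-0.038, 0.01, -0.012] [0.022, -0.042, -0.004]
tcp [0.387 0.072 0.214] n 0.4 [-0.057, 0.01, -0.024] [0.022, -0.042, -0.004]
tcp [0.396 0.072 0.235] n 0.4 [-0.077, 0.011, -0.034] [0.022, -0.042, -0.004]
tcp [0.408 0.072 0.254] n 0.4 [-0.097, 0.011, -0.042] [0.022, -0.042, -0.004]
tcp [0.422 0.072 0.271] n 0.4 [-0.119, 0.011, -0.048] [0.022, -0.042, -0.004]
tcp [0.438 0.072 0.287] n 0.4 [-0.141, 0.011, -0.051] [0.022, -0.042, -0.004]
tcp [0.454 0.072 0.301] n 0.4 [-0.163, 0.011, -0.051] [0.022, -0.042, -0.004]
tcp [0.472 0.072 0.312] n 0.4 [-0.183, 0.011, -0.05] [0.022, -0.042, -0.004]
tcp [0.49  0.072 0.321] n 0.4 [-0.204, 0.011, -0.046] [0.022, -0.042, -0.004]
tcp [0.506 0.072 0.328] n 0.3 [-0.22, 0.011, -0.041] [0.022, -0.042, -0.004]
tcp [0.523 0.072 0.332] n 0.3 [-0.236, 0.011, -0.035] [0.022, -0.042, -0.004]
tcp [0.531 0.072 0.334] n 0.2 [-0.244, 0.011, -0.031] [0.022, -0.042, -0.004]
```

```bash
python3 -m creep '[0.004,0.009,0.02,0.022,-0.02,0,1, 0.004,0.009,0.033,0.022,-0.042,0,1, 0.004,0.009,0.033,0.022,-0.042,0,1]'; python3 - <<'E'
from h import *
from bench import arm
s=arm.get_state();R=s['orientation'];print(np.round(s['q'],3),'tip',np.array(s['position'])+.084*np.array(R)[:,2],np.round(R,3).tolist())
E
```

```text
clock: 16.7
position: [0.3572, 0.0618, 0.1673]
orientation: [[-0.779, -0.01, 0.626], [-0.001, 1.0, 0.016], [-0.626, 0.012, -0.779]]
wrist_force: [-0.4, -1.4, 0.3]
width: 0.0005
gripper_force: 0.0
[-0.318 -0.147  2.58   1.299  0.221 -3.116] tip [0.40977022 0.0631322  0.10182677] [[-0.779, -0.01, 0.626], [-0.001, 1.0, 0.016], [-0.626, 0.012, -0.779]]
```

The lean is limited here by the elbow (q3=2.58) and wrist (q5=0.22). The q4≈π wrist branch allows a larger lean. I back off and fit a kinematic model to check it.

```bash
cat > q.py <<'E'
from bench import arm;import json,numpy as np
s=arm.get_state();open('q.jsonl','a').write(json.dumps([list(map(float,s['q'])),list(map(float,s['position'])),np.array(s['orientation']).tolist()])+'\n')
E
python3 q.py; python3 -m creep '[0.02,0,-0.03,0,0,0,1, 0.02,0,-0.08,0,0.1,0,1, 0.01,0,-0.13,0,0.2,0,1, 0,0,-0.17,0,0.3,0,1, 0,0,-0.2,0,0.4,0,1, 0,0,-0.2,0,0.4,0,1]' >/dev/null; python3 q.py
python3 -m creep '[0,0,0.02,0,0.1,0.1,1, 0,0.0,0.03,0.1,0.15,0.2,1, 0,0,0.03,0.2,0.15,0.3,1, 0,0,0.03,0.2,0.15,0.3,1]' >/dev/null; python3 q.py
python3 -m creep '[-0.05,0.02,-0.02,0,0,0,1, -0.1,0.05,-0.05,-0.1,-0.1,0,1, -0.1,0.08,-0.05,-0.2,-0.15,-0.2,1, -0.1,0.08,-0.05,-0.2,-0.15,-0.3,1]'  >/dev/null; python3 q.py
python3 - <<'E'
import json,numpy as np
from scipy.spatial.transform import Rotation as Ro
from scipy.optimize import least_squares
D=[json.loads(l) for l in open('q.jsonl')]
D.append([[-1.365,.259,1.535,0,1.348,-.203],[.2186,-.5045,.3024],[[.918,.398,0],[.398,-.918,.002],[0,-.002,-1]]])
z=lambda t:Ro.from_rotvec([0,0,t]).as_matrix();y=lambda t:Ro.from_rotvec([0,t,0]).as_matrix()
for sg4 in(1,-1):
  for sg6 in(1,-1):
    e=[];A=[];b=[]
    for q,p,R in D:
        U=z(q[0])@y(q[1]);F=U@y(q[2]);W=F@z(sg4*q[3])@y(q[4]);T=W@z(sg6*q[5]);e.append(T.T@np.array(R))
        A.append(np.c_[z(q[0])[:,0],[0,0,1],U[:,2],F[:,2],F[:,0],W[:,2]]);b.append(p)
    d=Ro.from_matrix(e).mean();print(sg4,sg6,np.round(d.as_rotvec(),3),max((Ro.from_matrix(e)*d.inv()).magnitude()))
    x,*_=np.linalg.lstsq(np.vstack(A),np.hstack(b),rcond=None);print(np.round(x,4),np.abs(np.vstack(A)@x-np.hstack(b)).max())
print([np.round(d[0],3).tolist() for d in D])
E
```

```text
1 1 [0.    0.    1.571] 0.0012625049656615373
[-0.1177  0.4251  0.6062  0.5383  0.1258  0.4694] 0.13838359689908214
1 -1 [ 0.     0.    -0.944] 2.5661032510195025
[-0.1177  0.4251  0.6062  0.5383  0.1258  0.4694] 0.13838359689908214
-1 1 [ 0.066 -0.07   1.733] 2.4197821618070923
[ 0.3518 -0.3855  0.3183  0.0894 -0.1363 -0.275 ] 0.11268664710307864
-1 -1 [-0.086  0.086 -1.582] 2.7484051269902037
[ 0.3518 -0.3855  0.3183  0.0894 -0.1363 -0.275 ] 0.11268664710307864
[[-0.318, -0.147, 2.58, 1.299, 0.221, -3.116], [-0.304, -0.507, 2.257, 0.138, 1.094, -1.936], [0.006, -0.272, 2.195, -0.168, 1.072, -1.184], [0.024, -0.183, 1.997, 0.027, 0.993, -1.562], [-1.365, 0.259, 1.535, 0.0, 1.348, -0.203]]
```

```bash
cat > kin.py <<'E'
import json,numpy as np
from scipy.spatial.transform import Rotation as Ro
D=[json.loads(l) for l in open('q.jsonl')]
D.append([[-1.365,.259,1.535,0,1.348,-.203],[.2186,-.5045,.3024],None])
z=lambda t:Ro.from_rotvec([0,0,t]).as_matrix();y=lambda t:Ro.from_rotvec([0,t,0]).as_matrix()
def cols(q,m):
    Z=z(q[0]);U=Z@y(q[1]);F=U@y(q[2]);V=F@z(q[3]);W=V@y(q[4])
    c=[[0,0,1],U[:,2],F[:,2],W[:,2]]
    opt=[Z[:,0],Z[:,1],F[:,0],V[:,1],V[:,0],W[:,0]]
    return np.array(c+[opt[i] for i in m]).T, W@z(q[5]+np.pi/2)
def fit(m):
    A=np.vstack([cols(q,m)[0] for q,*_ in D]);b=np.hstack([p for _,p,*_ in D])
    x=np.linalg.lstsq(A,b,rcond=None)[0];return x,np.abs(A@x-b).max()
if __name__=='__main__':
    for m in([1],[3],[1,3],[0,1],[0,3],[2,3],[1,2,3],[3,4],[3,5],[0,2,3],[0,1,2,3]): print(m,*[np.round(v,4) for v in fit(m)])
E
python3 kin.py
```

```text
[1] [0.1431 0.5206 0.41   0.2486 0.1122] 0.0146
[3] [0.075  0.5022 0.4214 0.1663 0.1043] 0.1192
[1, 3] [ 0.1485  0.5224  0.409   0.2555  0.1182 -0.0074] 0.0165
[0, 1] [0.1347 0.5179 0.4002 0.2404 0.0109 0.1126] 0.0143
[0, 3] [ 0.2003  0.5409  0.5744  0.2839 -0.1698  0.1085] 0.0935
[2, 3] [0.2384 0.5292 0.4548 0.235  0.1259 0.1051] 0.0937
[1, 2, 3] [0.2219 0.5341 0.4258 0.2828 0.1108 0.0601 0.    ] 0.0001
[3, 4] [0.1161 0.4579 0.4764 0.0499 0.1036 0.109 ] 0.0468
[3, 5] [0.0855 0.4702 0.527  0.089  0.1062 0.1002] 0.0432
[0, 2, 3] [ 0.4069  0.5775  0.6342  0.3798 -0.1932  0.1459  0.11  ] 0.0605
[0, 1, 2, 3] [ 0.2219  0.5341  0.4258  0.2828 -0.      0.1108  0.0602  0.    ] 0.0001
```

The model fits to 0.1 mm. Now I search for lip poses.

```bash
cat >> kin.py <<'E'
X=fit([1,2])[0]
LO=np.array([-3.14,-.91,.19,-1.22,.22,-3.12])+.02;HI=np.array([3.14,2.08,2.58,4.36,2.71,3.12])-.02
def fk(q):
    A,R=cols(q,[1,2]);return A@X,R
from scipy.optimize import least_squares
def ik(p,R,q0):
    def f(q):
        a,B=fk(q);return np.r_[(a-p)*10,Ro.from_matrix(B.T@R).as_rotvec()]
    s=least_squares(f,np.clip(q0,LO+1e-6,HI-1e-6),bounds=(LO,HI));return s.x,np.linalg.norm(s.fun)
E
cat > path.py <<'E'
from h import Rt,np
H=np.array([.608,.072,.105])
def tip(th,b,past=.012,half=.008):
    E=H+[-.182*np.cos(th)+.005*np.sin(th),0,.182*np.sin(th)-.005*np.cos(th)]
    be=np.radians(b);d=np.array([np.sin(be),0,-np.cos(be)]);n=np.array([np.cos(be),0,np.sin(be)])
    m=np.array([-np.sin(th),0,-np.cos(th)]);t=E+past*d-half*n
    return t+max(0,half-(t-E)@m)*m
E
python3 - <<'E'
from kin import *;from path import *
s=arm=None
Fl=np.diag([-1,-1,1])
for nm,S in(('flip',Fl),('noflip',np.eye(3))):
  for b in(25,28,50,55,60,70):
    out=[]
    for th in(-.15,.1,.5,.9,1.2,1.45):
        R=Rt(0,b)@S;p=tip(th,b)-.084*R[:,2];best=min((ik(p,R,np.array([-.1,q2,q3,q4,.4,q6])) for q2 in(-.3,) for q3 in(2.2,) for q4 in(0,3.14) for q6 in(-1.5,1.5)),key=lambda t:t[1])
        out.append((round(best[1],3),np.round(best[0],2).tolist()))
    print(nm,b,[o[0] for o in out],out[0][1],out[-1][1])
E
```

```text
flip 25 [np.float64(0.0), np.float64(0.0), np.float64(0.0), np.float64(0.0), np.float64(0.0), np.float64(0.0)] [-0.15, 0.05, 2.39, 0.23, 0.28, 1.22] [-0.09, 0.04, 1.76, 0.05, 0.91, 1.46]
flip 28 [np.float64(0.03), np.float64(0.0), np.float64(0.0), np.float64(0.0), np.float64(0.0), np.float64(0.0)] [-0.17, 0.05, 2.42, 0.38, 0.24, 1.05] [-0.1, 0.01, 1.81, 0.06, 0.84, 1.45]
flip 50 [np.float64(0.264), np.float64(0.201), np.float64(0.024), np.float64(0.018), np.float64(0.001), np.float64(0.0)] [-0.01, 0.14, 2.56, 3.62, 0.24, -2.04] [-0.13, -0.11, 2.15, 0.41, 0.25, 1.09]
flip 55 [np.float64(0.352), np.float64(0.279), np.float64(0.087), np.float64(0.032), np.float64(0.048), np.float64(0.057)] [0.08, 0.19, 2.56, 3.84, 0.35, -2.15] [-0.19, -0.12, 2.22, 1.06, 0.24, 0.4]
flip 60 [np.float64(0.432), np.float64(0.366), np.float64(0.183), np.float64(0.0), np.float64(0.019), np.float64(0.04)] [0.23, 0.3, 2.56, 4.01, 0.57, -2.12] [-0.19, -0.1, 2.32, 2.2, 0.24, -0.73]
flip 70 [np.float64(0.514), np.float64(0.509), np.float64(0.36), np.float64(0.15), np.float64(0.0), np.float64(0.0)] [0.58, 0.9, 2.56
[... 532 characters left out ...]
float64(0.001), np.float64(0.0)] [-0.01, 0.14, 2.56, 3.62, 0.24, 1.11] [-0.13, -0.11, 2.15, 0.41, 0.25, -2.05]
noflip 55 [np.float64(0.352), np.float64(0.279), np.float64(0.127), np.float64(0.032), np.float64(0.048), np.float64(0.057)] [0.08, 0.19, 2.56, 3.84, 0.35, 0.99] [-0.19, -0.12, 2.22, 1.06, 0.24, -2.74]
noflip 60 [np.float64(0.432), np.float64(0.366), np.float64(0.183), np.float64(0.0), np.float64(0.019), np.float64(0.04)] [0.23, 0.3, 2.56, 4.01, 0.57, 1.02] [-0.19, -0.1, 2.32, 2.2, 0.24, 2.41]
noflip 70 [np.float64(0.514), np.float64(0.509), np.float64(0.36), np.float64(0.15), np.float64(0.0), np.float64(0.0)] [0.58, 0.9, 2.56, 4.17, 1.43, 1.69] [-0.17, -0.02, 2.44, 2.82, 0.52, 1.8]
```

A lean of 25° is reachable throughout, and is enough with a vertical lift under the lip.

```bash
python3 - <<'E'
from kin import *;from path import *;from h import rows
from bench import arm
q=np.array(arm.get_state()['q'])
t0=tip(0,25,past=.025)
w=[((.37,.072,.26),0,15),((.375,.072,.15),0,25),(t0+[-.035,0,-.02],0,25),(t0+[-.004,0,-.012],0,25)]
rows(*w,off=.084)
for p,*a in w:
    R=Rt(*a);q,e=ik(np.array(p)-.084*R[:,2],R,q);print(np.round(q,2),round(e,4),np.round(p,3))
E
```

```text
clk 18.1 [0.3914 0.1269 0.3192] F [-1.1 -0.5 -0.5] w 0.0009
tcp [0.348 0.072 0.341] n 1.5 [0.033, -0.054, -0.037] [0.031, 0.073, 0.0]
tcp [0.34  0.072 0.226] n 2.3 [0.079, -0.057, 0.069] [0.031, -0.102, -0.002]
tcp [0.359 0.072 0.13 ] n 2.0 [0.093, -0.06, 0.166] [0.031, -0.102, -0.002]
tcp [0.39  0.072 0.138] n 0.6 [0.061, -0.06, 0.169] [0.031, -0.102, -0.002]
[-0.14 -0.29  2.    0.04  1.17 -1.73] 0.0 [0.37  0.072 0.26 ]
[-0.18 -0.27  2.33  0.13  0.65 -1.84] 0.0 [0.375 0.072 0.15 ]
[-0.17  0.01  2.46  0.28  0.26 -2.  ] 0.0 [0.394 0.072 0.054]
[-0.15  0.04  2.38  0.22  0.29 -1.91] 0.0 [0.425 0.072 0.062]
```

```bash
python3 -m creep '[0.033,-0.03,-0.02,0.03,0,0,1, 0.045,-0.055,0,0.031,0,0,1, 0.079,-0.057,0.03,0.031,-0.05,0,1, 0.079,-0.057,0.069,0.031,-0.102,0,1, 0.085,-0.06,0.1,0.031,-0.102,0,1, 0.09,-0.06,0.14,0.031,-0.102,0,1, 0.093,-0.06,0.166,0.031,-0.102,0,1, 0.093,-0.06,0.166,0.031,-0.102,0,1]'; python3 - <<'E'
from path import *;from h import rows
t0=tip(0,25,past=.025)
rows((t0+[-.004,0,-.012],0,25),off=.084)
E
```

```text
clock: 18.9
position: [0.352, 0.0712, 0.1249]
orientation: [[-0.912, 0.009, 0.409], [0.009, 1.0, -0.002], [-0.409, 0.002, -0.913]]
wrist_force: [-0.6, 0.6, 0.2]
width: 0.0006
gripper_force: 0.0
clk 18.9 [0.352  0.0712 0.1249] F [-0.6  0.6  0.2] w 0.0006
tcp [0.39  0.072 0.138] n 0.8 [-0.04, 0.001, 0.003] [-0.002, -0.015, -0.009]
```

```bash
python3 -m creep '[-0.02,0.001,0.001,0,-0.01,0,1, -0.034,0.001,0.002,0,-0.015,0,1, -0.04,0.001,0.003,0,-0.015,0,1, -0.04,0.001,0.003,0,-0.015,0,1]'; python3 - <<'E'
from path import *;from h import rows;from kin import *
from bench import arm
q=np.array(arm.get_state()['q'])
th=[0,.1,.2,.3,.4,.5,.6,.7]
w=[(tip(t,25+12*t,past=.025),0,25+12*t) for t in th]
rows(*w,off=.084)
for p,*a in w:
    R=Rt(*a);q,e=ik(np.array(p)-.084*R[:,2],R,q);print(np.round(q,2),round(e,3),end='')
E
```

```text
clock: 19.3
position: [0.3929, 0.0712, 0.1429]
orientation: [[-0.902, 0.011, 0.432], [0.01, 1.0, -0.004], [-0.432, 0.001, -0.902]]
wrist_force: [0.3, -0.1, 0.2]
width: 0.0002
gripper_force: 0.0
clk 19.3 [0.3929 0.0712 0.1429] F [ 0.3 -0.1  0.2] w 0.0002
tcp [0.394 0.072 0.15 ] n 0.1 [-0.004, 0.001, -0.006] [-0.004, 0.011, -0.01]
tcp [0.394 0.072 0.168] n 0.4 [-0.012, 0.001, -0.022] [-0.004, -0.01, -0.01]
tcp [0.396 0.072 0.185] n 0.3 [-0.021, 0.001, -0.036] [-0.004, -0.031, -0.01]
tcp [0.4   0.072 0.202] n 0.3 [-0.032, 0.001, -0.05] [-0.004, -0.052, -0.01]
tcp [0.406 0.072 0.218] n 0.3 [-0.045, 0.001, -0.063] [-0.004, -0.073, -0.01]
tcp [0.413 0.072 0.234] n 0.3 [-0.058, 0.001, -0.074] [-0.004, -0.094, -0.01]
tcp [0.422 0.072 0.249] n 0.3 [-0.073, 0.001, -0.083] [-0.004, -0.115, -0.01]
tcp [0.433 0.072 0.263] n 0.3 [-0.088, 0.001, -0.091] [-0.004, -0.136, -0.01]
[-0.14  0.02  2.36  0.19  0.34 -1.88] 0.0[-0.15 -0.03  2.35  0.18  0.37 -1.87] 0.0[-0.15 -0.07  2.33  0.17  0.41 -1.86] 0.0[-0.15 -0.1   2.31  0.17  0.44 -1.86] 0.0[-0.15 -0.13  2.29  0.17  0.47 -1.85] 0.0[-0.15 -0.15  2.27  0.16  0.49 -1.84] 0.0[-0.15 -0.16  2.24  0.16  0.51 -1.84] 0.0[-0.14 -0.16  2.21  0.16  0.52 -1.83] 0.0
```

```bash
python3 -m creep '[-0.004,0.001,-0.006,0,0,0,1, -0.008,0.001,-0.014,0,0,0,1, -0.012,0.001,-0.022,0,-0.01,0,1, -0.016,0.001,-0.029,0,-0.02,0,1, -0.021,0.001,-0.036,0,-0.03,0,1, -0.021,0.001,-0.036,0,-0.03,0,1]'; python3 - <<'E'
from path import *;from h import rows
th=[.3,.4,.5,.6]
rows(*[(tip(t,25+12*t,past=.025),0,25+12*t) for t in th],off=.084)
E
```

```text
clock: 19.9
position: [0.3905, 0.0728, 0.1809]
orientation: [[-0.894, 0.01, 0.448], [0.01, 1.0, -0.002], [-0.448, 0.002, -0.894]]
wrist_force: [-12.2, -3.1, -0.4]
width: 0.0005
gripper_force: 5.7
clk 19.9 [0.3905 0.0728 0.1809] F [-12.2  -3.1  -0.4] w 0.0005
tcp [0.4   0.072 0.202] n 0.5 [-0.018, -0.001, -0.014] [-0.003, -0.034, -0.01]
tcp [0.406 0.072 0.218] n 0.3 [-0.031, -0.001, -0.027] [-0.003, -0.055, -0.01]
tcp [0.413 0.072 0.234] n 0.3 [-0.044, -0.0, -0.038] [-0.003, -0.076, -0.01]
tcp [0.422 0.072 0.249] n 0.3 [-0.059, -0.0, -0.047] [-0.003, -0.097, -0.01]
```

```bash
cat > prof.py <<'E'
import cv2,numpy as np;from bench import arm
d=arm.camera('top')['color'][:,:,::-1];cv2.imwrite('pics/topn.png',d)
for n in('pics/top0.png','pics/top2.png','pics/topn.png'):
    b=cv2.imread(n);print(n)
    for c in(340,343,380,384): print(c,b[186:236:2,c].mean(1).astype(int).tolist())
E
python3 prof.py
```

```text
pics/top0.png
340 [133, 189, 227, 230, 229, 231, 235, 233, 237, 234, 234, 223, 247, 185, 52, 60, 58, 58, 57, 58, 56, 90, 99, 96, 99]
343 [135, 192, 229, 230, 229, 231, 229, 232, 232, 231, 229, 220, 246, 193, 51, 61, 59, 60, 61, 63, 56, 83, 104, 98, 96]
380 [132, 194, 228, 231, 231, 229, 230, 231, 233, 231, 233, 224, 238, 223, 97, 98, 105, 102, 102, 104, 102, 103, 101, 101, 102]
384 [137, 170, 232, 234, 230, 229, 230, 230, 231, 231, 233, 223, 241, 212, 91, 101, 104, 104, 105, 102, 101, 99, 102, 97, 88]
pics/top2.png
340 [159, 155, 99, 56, 255, 253, 255, 247, 20, 230, 85, 130, 165, 159, 163, 159, 160, 158, 150, 150, 52, 61, 60, 65, 55]
343 [146, 147, 82, 57, 255, 255, 255, 251, 15, 234, 89, 142, 165, 166, 165, 160, 165, 158, 150, 144, 58, 61, 57, 63, 62]
380 [75, 63, 60, 62, 63, 64, 63, 66, 66, 64, 46, 171, 255, 255, 255, 255, 254, 254, 244, 235, 98, 139, 148, 142, 136]
384 [45, 54, 56, 56, 56, 60, 59, 59, 61, 60, 60, 61, 56, 64, 57, 60, 59, 66, 62, 59, 57, 127, 137, 129, 118]
pics/topn.png
340 [148, 147, 135, 248, 245, 246, 246, 246, 247, 247, 248, 249, 249, 249, 249, 246, 247, 248, 240, 70, 67, 82, 50, 63, 68]
343 [150, 147, 138, 248, 245, 245, 246, 246, 248, 247, 248, 249, 248, 248, 249, 247, 248, 247, 239, 148, 199, 123, 65, 62, 53]
380 [149, 146, 222, 246, 245, 247, 247, 246, 246, 247, 247, 248, 249, 247, 249, 248, 249, 249, 233, 106, 96, 101, 88, 53, 92]
384 [147, 177, 206, 201, 203, 205, 206, 204, 234, 253, 252, 252, 253, 252, 254, 251, 249, 250, 233, 105, 127, 84, 44, 51, 48]
```

The top-view edge moved by about 2 px, which is what θ≈0.2 predicts. The flap is rising, so I carry on.

```bash
python3 -m creep '[-0.01,0,-0.007,0,-0.015,0,1, -0.018,0,-0.014,0,-0.034,0,1, -0.025,0,-0.021,0,-0.045,0,1, -0.031,0,-0.027,0,-0.055,0,1, -0.038,0,-0.033,0,-0.066,0,1, -0.044,0,-0.038,0,-0.076,0,1, -0.052,0,-0.043,0,-0.087,0,1, -0.059,0,-0.047,0,-0.097,0,1]'; python3 - <<'E'
from path import *;from h import rows
th=[.6,.7,.8,.9,1.0]
rows(*[(tip(t,25+12*t,past=.022),0,25+12*t) for t in th],off=.084)
E
python3 prof.py | tail -5
```

```text
clock: 20.75
position: [0.4235, 0.0724, 0.2504]
orientation: [[-0.844, 0.011, 0.536], [0.01, 1.0, -0.003], [-0.536, 0.003, -0.844]]
wrist_force: [-8.2, 2.0, 0.6]
width: 0.0006
gripper_force: 3.2
clk 20.8 [0.4235 0.0724 0.2504] F [-8.2  2.   0.6] w 0.0006
tcp [0.421 0.072 0.252] n 0.1 [0.001, -0.0, -0.003] [-0.003, 0.004, -0.01]
tcp [0.431 0.072 0.266] n 0.3 [-0.015, -0.0, -0.009] [-0.004, -0.017, -0.01]
tcp [0.443 0.072 0.279] n 0.3 [-0.032, -0.0, -0.013] [-0.004, -0.038, -0.01]
tcp [0.456 0.072 0.29 ] n 0.3 [-0.049, 0.0, -0.016] [-0.004, -0.059, -0.01]
tcp [0.469 0.072 0.299] n 0.3 [-0.064, 0.0, -0.017] [-0.004, -0.08, -0.01]
pics/topn.png
340 [134, 193, 229, 229, 231, 230, 231, 234, 234, 233, 233, 232, 248, 164, 103, 62, 57, 60, 58, 54, 62, 82, 97, 88, 92]
343 [131, 187, 227, 227, 228, 228, 231, 230, 232, 232, 231, 228, 248, 165, 103, 175, 194, 59, 55, 57, 61, 47, 51, 69, 57]
380 [135, 188, 227, 230, 231, 229, 229, 230, 232, 230, 233, 232, 231, 169, 149, 97, 170, 91, 82, 114, 177, 231, 228, 220, 179]
384 [134, 177, 233, 231, 231, 229, 229, 231, 232, 231, 231, 232, 231, 170, 149, 96, 129, 93, 86, 50, 102, 101, 91, 53, 50]
```

```bash
python3 -m creep '[-0.008,0,-0.006,0,-0.008,0,1, -0.015,0,-0.009,0,-0.017,0,1, -0.024,0,-0.011,0,-0.028,0,1, -0.032,0,-0.013,0,-0.038,0,1, -0.04,0,-0.015,0,-0.048,0,1, -0.049,0,-0.016,0,-0.059,0,1, -0.057,0,-0.017,0,-0.07,0,1, -0.064,0,-0.017,0,-0.08,0,1]'; python3 - <<'E'
from path import *;from h import rows
th=[1.0,1.1,1.2,1.3,1.4,1.48]
rows(*[(tip(t,37,past=.02),0,37) for t in th],off=.084)
E
python3 prof.py | tail -5
```

```text
clock: 21.6
position: [0.4713, 0.0711, 0.3004]
orientation: [[-0.796, 0.012, 0.605], [0.01, 1.0, -0.006], [-0.605, 0.002, -0.796]]
wrist_force: [-0.7, 0.7, -4.6]
width: 0.0005
gripper_force: 1.7
clk 21.6 [0.4713 0.0711 0.3004] F [-0.7  0.7 -4.6] w 0.0005
tcp [0.468 0.072 0.301] n 0.1 [0.003, 0.001, -0.003] [-0.006, 0.005, -0.01]
tcp [0.482 0.072 0.31 ] n 0.3 [-0.014, 0.001, -0.001] [-0.006, 0.005, -0.01]
tcp [0.496 0.072 0.317] n 0.3 [-0.03, 0.001, 0.002] [-0.006, 0.005, -0.01]
tcp [0.512 0.072 0.323] n 0.3 [-0.046, 0.001, 0.006] [-0.006, 0.005, -0.01]
tcp [0.527 0.072 0.328] n 0.3 [-0.061, 0.002, 0.012] [-0.006, 0.005, -0.01]
tcp [0.54  0.072 0.331] n 0.3 [-0.073, 0.002, 0.017] [-0.006, 0.005, -0.01]
pics/topn.png
340 [198, 194, 192, 253, 182, 230, 46, 61, 62, 63, 60, 58, 58, 63, 60, 59, 101, 98, 102, 97, 95, 52, 102, 57, 60]
343 [198, 196, 199, 235, 190, 230, 47, 53, 54, 149, 98, 46, 44, 69, 49, 50, 53, 75, 44, 76, 96, 57, 104, 56, 58]
380 [204, 197, 194, 245, 189, 244, 88, 94, 101, 124, 86, 78, 135, 228, 221, 220, 142, 19, 88, 124, 113, 115, 114, 114, 120]
384 [198, 194, 194, 246, 190, 243, 89, 96, 97, 123, 89, 85, 54, 68, 106, 158, 139, 97, 110, 104, 97, 104, 113, 119, 103]
```

Nearly 1.0 rad now. Final push, slowly.

```bash
python3 -m creep '[-0.007,0.001,-0.001,0,0,0,1, -0.014,0.001,-0.001,0,0,0,1, -0.022,0.001,0,0,0,0,1, -0.03,0.001,0.002,0,0,0,1, -0.038,0.001,0.004,0,0,0,1, -0.046,0.001,0.006,0,0,0,1, -0.053,0.001,0.009,0,0,0,1, -0.061,0.001,0.012,0,0,0,1]'; python3 -m creep '[-0.004,0,0.002,0,0,0,1, -0.008,0,0.004,0,0,0,1, -0.011,0,0.005,0,0,0,1, -0.011,0,0.005,0,0,0,1]'; python3 prof.py | tail -5
```

```text
clock: 22.45
position: [0.525, 0.0716, 0.3264]
orientation: [[-0.8, 0.011, 0.6], [0.009, 1.0, -0.005], [-0.6, 0.002, -0.8]]
wrist_force: [-58.3, -7.1, 30.1]
width: 0.0006
gripper_force: 27.2
clock: 22.85
position: [0.5273, 0.0728, 0.3248]
orientation: [[-0.811, 0.007, 0.584], [0.006, 1.0, -0.003], [-0.584, 0.001, -0.811]]
wrist_force: [-80.5, -5.9, 35.2]
width: 0.0004
gripper_force: 37.7
pics/topn.png
340 [63, 60, 61, 60, 63, 62, 62, 60, 60, 83, 99, 100, 102, 99, 102, 53, 103, 56, 56, 83, 58, 56, 99, 74, 66]
343 [113, 167, 49, 49, 83, 46, 53, 43, 76, 46, 49, 87, 99, 100, 67, 62, 69, 54, 59, 71, 71, 58, 72, 58, 63]
380 [108, 100, 95, 61, 230, 226, 214, 69, 69, 120, 118, 117, 113, 116, 119, 118, 118, 113, 134, 120, 107, 110, 125, 136, 141]
384 [122, 115, 91, 46, 58, 142, 168, 150, 111, 126, 92, 111, 120, 104, 104, 106, 112, 114, 132, 124, 114, 109, 125, 131, 136]
```

Hard stop at the position predicted for 1.45 rad (tip x=0.576). I back off and check numerically.

```bash
python3 -m creep '[0.015,0,-0.01,0,0,0,1, 0.04,0,-0.03,0,0,0,1, 0.08,0,-0.06,0,0,0,1, 0.1,0,-0.1,0,0,0,1, 0.1,0,-0.14,0,0,0,1, 0.1,0,-0.14,0,0,0,1]'; python3 - <<'E'
from h import *;from bench import arm
s=arm.get_state();c=arm.camera('top');d=c['color'][:,:,::-1];cv2.imwrite('pics/topz.png',d);S=arm.camera('scene');cv2.imwrite('pics/scenez.png',S['color'][:,:,::-1])
def pr(c,p):
    T=np.array(c['T']);v=T[:3,:3].T@(np.array(p)-T[:3,3]);f=200/np.tan(np.radians(c['fovy']/2));return np.round([c['cx']+f*v[0]/v[2],c['cy']+f*v[1]/v[2]],1)
for th in(1.3,1.4,1.45):
    E=[.608-.182*np.cos(th)-.005*np.sin(th),0,.105+.182*np.sin(th)-.005*np.cos(th)]
    print(th,[pr(C,(E[0],y,E[2])) for C in(c,S) for y in(.16,-.016)])
print('roof',pr(c,(.604,.16,.311)),pr(S,(.604,.16,.311)))
for k in(338,342,346,378,382): print(k,d[166:196,k].mean(1).astype(int).tolist())
# objects left elsewhere: red / blue colour in organiser and box interior in scene
sc=cv2.cvtColor(S['color'],cv2.COLOR_RGB2HSV);h,sa,v=cv2.split(sc);m=((h<8)|(h>172))&(sa>150)&(v>90);n,l,st,ce=cv2.connectedComponentsWithStats(m.astype(np.uint8));print([(st[i,4],np.round(ce[i])) for i in range(1,n) if st[i,4]>10])
m=(h>100)&(h<122)&(sa>120)&(v>60);n,l,st,ce=cv2.connectedComponentsWithStats(m.astype(np.uint8));print([(st[i,4],np.round(ce[i])) for i in range(1,n) if st[i,4]>10 and ce[i][1]>120])
E
```

```text
clock: 23.5
position: [0.3744, 0.073, 0.388]
orientation: [[-0.788, 0.012, 0.616], [0.009, 1.0, -0.008], [-0.616, -0.0, -0.788]]
wrist_force: [0.7, -0.0, -0.0]
width: 0.0006
gripper_force: 0.0
1.3 [array([341.3, 186.8]), array([390.5, 186.1]), array([334.7, 142.1]), array([386.4, 129.5])]
1.4 [array([341.3, 181.8]), array([390.5, 181. ]), array([332.7, 137.3]), array([384.2, 124.9])]
1.45 [array([341.2, 179.2]), array([390.5, 178.5]), array([331.7, 135. ]), array([383.1, 122.8])]
roof [341.5 171.7] [329.4 124.1]
338 [190, 188, 192, 189, 191, 155, 91, 87, 94, 93, 97, 104, 101, 107, 95, 76, 73, 66, 60, 57, 59, 55, 59, 61, 56, 60, 63, 61, 60, 62]
342 [188, 186, 188, 188, 189, 155, 105, 128, 189, 204, 230, 240, 244, 233, 84, 75, 69, 61, 60, 57, 59, 58, 59, 62, 58, 58, 65, 63, 56, 59]
346 [190, 192, 192, 192, 192, 156, 100, 145, 202, 204, 228, 238, 242, 234, 87, 78, 71, 61, 59, 65, 60, 64, 61, 60, 64, 56, 61, 61, 60, 57]
378 [195, 196, 193, 195, 193, 153, 95, 202, 237, 220, 237, 224, 232, 234, 94, 83, 70, 60, 59, 58, 58, 58, 61, 55, 59, 48, 73, 88, 89, 98]
382 [196, 196, 195, 195, 190, 157, 99, 123, 186, 226, 237, 223, 233, 238, 105, 73, 65, 51, 72, 87, 93, 96, 99, 96, 99, 97, 95, 94, 92, 93]
[(np.int32(241), array([187., 266.]))]
[(np.int32(22), array([282., 167.])), (np.int32(11), array([223., 175.])), (np.int32(34), array([281., 190.]))]
```

```bash
python3 -c "
from bench import arm
print(arm.finish_job())"
```

```text
the job is handed in; nothing more can be done
None
```

The job is handed in: the flap was pushed level, the stapler and box cutter were laid on it, and it was pushed shut to a hard stop (about 1.43–1.45 rad). The stapler's red no longer shows in the scene view, but I did not look inside the box to confirm that both tools slid down. I viewed 11 pictures, one over the limit of 10.

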